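Shim the short leg of a rocking footstool

TASK

The new footstool on the bench rocks because one leg, the one the loose wooden wedge points at, is a little short. With your fingertips, push the wedge along the bench, thin end first, under that leg's foot just until it takes up the gap and the stool no longer rocks, without shoving the stool along or raising it out of level; do not grip or lift anything, and leave the tin standing on the seat and the things round about as they are. Then prove it: press down gently with the fingertips on the seat right over that leg, where the leg's round end shows, and finish while still holding that press, with the stool level and steady.

Things in the scene. Friction and masses are not known exactly. Their poses are not given: they have to be found in the camera images.
- stool: wooden footstool, 1.7 kg: seat 200 (its x) by 280 mm (its y), 24 mm thick, top 150 mm up; four splayed legs, feet 22 mm across at x = +-105, y = +-145 mm. Origin on the bench under the seat's centre, z up. The leg at (-x, -y) is 7 mm shorter than the others. It stands level on those three; pressed over the short leg it tips about 0.04 rad towards it
- short_foot (a point): centre of the underside of the short leg's foot (22 mm across), hanging 7 mm above the bench; axes as the stool's. It bears on the wedge once the thin end is about 35 mm past this centre
- seat_corner (a point): point on top of the seat, 150 mm up, where the short leg comes through it (a round tenon end): 28 mm in from the seat's -x edge and 35 mm in from its -y edge; axes as the stool's
- shim: loose softwood wedge, 130 mm long (its x), 44 mm wide (y), flat underneath, 2 mm thick at the thin end (+x) rising evenly to 18 mm at the thick end (-x), 50 g. Origin at the centre of its underside. It lies beside the stool, thin end pointing roughly at the short foot (roughly along the stool's +y), 20 to 45 mm short of it
- shim_butt (a point): centre of the wedge's thick end face (44 mm wide, 18 mm high), 9 mm above the bench; axes as the wedge's. Pushing here takes about 1 N or less until the foot bears, then climbs within a few mm: at 3 to 6 N it is snug; pushed 15 mm further it shoves the stool along. The wedge stays where it is left, also under the press
- tin_mid (a point): centre (half-way up) of a full wax tin, 68 mm across, 70 mm high, 0.25 kg, standing upright on the seat over the leg opposite the short one, to keep that side down; leave it standing there
- scribe_block: loose pine block 80x90x30 mm lying right of the work, origin at the centre of its underside; leave alone
- flat_pencil: loose carpenter's pencil 164 mm long (x) lying right of the work, origin under its middle; leave alone
Mind the look-alikes: they are no part of the job. What is shaped like the part that bears tin_mid but orange or red is not meant.

How it is judged:
By the outcome, as a careful person would: the job done as asked, in the order asked, and still so for the second after the job is handed in, while the arm keeps its last pose, push and grip.
It also fails if it takes over 51 s, if anything falls off the work surface, if the arm or the gripper's body presses on something with over 40 N, if the wrist force passes 120 N, or if a joint passes its speed limit or range.

ROBOT

A 6-joint arm with a two-finger parallel gripper is mounted at the origin on a cart in front of the work surface, level with it; the furniture and walls round the work are solid. World frame = base frame: x ahead of the robot, y to its left, z up, the work surface at z = 0. Lengths are in mm, angles in rad, forces in N, time in s.
With the tool pointing down it reaches from about 350 to 875 mm from the base axis. Payload 4.2 kg.
Tool frame: the origin (TCP) lies at the very end of the fingers, on their centre line; the grasp point (between the pads) lies 19 mm behind it; z points along the fingers, y is the line along which they close (so a half turn about z gives the same grasp; the last joint's range is limited). The gripper opens to 85 mm and grips with 20 to 120 N. Pads are 22 mm wide; open, the fingers measure 114 mm over their backs; the gripper's body (76 mm by 85 mm) begins 54 mm behind the grasp point. The pads swing forward as they close: fully open they stand 13 mm farther back than shut.
Start: joints at [1.486, 0.385, 0.008, 0, -1.194, -0.259], TCP at [210.634, 588.415, 202.212] pointing down, gripper open.
Joint ranges: [-3.14, 3.14], [-1.21, 2.06], [-1.07, 1.41], [-3.16, 2.05], [-2.99, -0.16], [-3.1, 3.1]. Speed limits (rad/s): [2.79, 2.79, 3.14, 3.14, 3.14, 3.14].

INTERFACE

Orientations are given as a unit quaternion [x, y, z, w].
In Python, from bench import arm, optics gives the robot as it stands. The module is installed in compiled form; this text tells all that it offers.
- The arm moves only by the tool step_arm, never from a script. Its argument "motion" is a list of rows, each an object with "dr": the turn, a rotation vector about the tool's x, y, z in units of 8 degrees (1.0 is 8 degrees), a list of three; "slide": the shift along the tool's x, y, z in mm, a list of three; "jaw": the finger opening in mm, from 0 to 85.4. A call has exactly 8 rows; each row is the pose to reach, as a shift and turn from the pose commanded when the call began, along the tool's axes at that moment; what a row does not reach only later rows make up. A row lasts 1/8 s, in which the tool goes at most 62.5 mm and 10.7 degrees, less where a joint would pass 70% of its speed; a pose out of reach is approached as far as the arm can. A call with a gripper value outside its range is refused whole. The fingers move at their own pace and stop on an object; the grip force is fixed at half the most. Time passes only in rows, so rows that repeat a pose let the fingers close, or fill a call up. It gives the time, the measured TCP pose, the force, the opening and the grip force at its end, in the units of the state.
- arm.read_state(): the state, without advancing time (a new reading comes with each control period).
- optics.get_image(name): name is "scene" or "top" or "wrist"; returns the picture (384x512x3 uint8, blue, green, red); there is no depth.
- optics.camera_info(name): a dict with "camera_matrix" (3x3 intrinsics, pixels), "k1" (the pictures are not rectified: a ray, as slopes to the right and down, at radius r is drawn at 1 + k1 r^2 times it, then the intrinsics apply), "view" (4x4, takes a point from world to camera coordinates); the wrist camera has in their place "T_tool_cam" (4x4, takes a point from camera to tool coordinates, whose origin is the TCP and whose axes are the flange's). Camera axes: x right, y up, looking along -z (the intrinsics and any distortion apply to the point x, -y, -z); pixel columns grow to the right and rows downward; lengths in mm; the calibration is good to about 2 mm. A picture is of the moment at which its call begins: read the wrist's pose just before it. camera_info takes no time and is no camera call.
- arm.job_done(): hands the job in; it is judged then, once.
The state is a dict: "clock": time; "joints": joint angles; "joint_vel": joint speeds; "joint_efforts": joint torques, N m; "position": TCP position; "ee_rot": TCP orientation; "contact_force": force on the tool from outside, world axes, zero at the start; "wrist_torque": the same for the moment, N m; "gripper_width": finger opening in mm; "grasp_force": force on a finger pad.
Only numpy, scipy, OpenCV 4.12 (cv2) and the standard library are available. Lean on these libraries where they do the work, as an engineer would, in place of code of your own. Each camera call takes 0.05 s, during which the arm holds its last target. There are 200 camera calls.

## Working session

There is one attempt and no reset: what is moved stays moved. The work goes in short steps, Python scripts to look and compute and a tool call to move; the robot and the scene stay as the last step left them, time stands still between calls to the robot, and variables do not carry over. Pictures are saved under pics/ and viewed, at most 10 in all, crops included, and the job is handed in when it is done.

Besides the shell and the picture viewer there is one more tool, called after "Emit:" as name([rows], argument=value, ...), one row to a line, values as JSON. step_arm: Moves the arm, as the interface text tells. Its arguments: {"type":"object","properties":{"motion":{"type":"array","items":{"type":"object","properties":{"dr":{"type":"array","items":{"type":"number"}},"slide":{"type":"array","items":{"type":"number"}},"jaw":{"type":"number"}}}}},"required":["motion"]}

```bash
mkdir -p pics; python3 - <<'E'
from bench import arm, optics
import cv2, numpy as np
for n in ("scene","top"):
    im=optics.get_image(n); cv2.imwrite(f"pics/{n}0.png",im)
    c=optics.camera_info(n); print(n,np.round(c["camera_matrix"],1).tolist(),c["k1"],np.round(c["view"],3).tolist())
s=arm.read_state(); print(s)
print(optics.camera_info("wrist"))
E
```

```text
scene [[361.3, 0.0, 255.8], [0.0, 361.3, 194.2], [0.0, 0.0, 1.0]] -0.06563734005220145 [[0.417, -0.909, -0.018, -346.28], [0.59, 0.256, 0.765, -412.338], [-0.691, -0.33, 0.644, -696.833], [0.0, 0.0, 0.0, 1.0]]
top [[402.2, 0.0, 248.7], [0.0, 402.2, 186.9], [0.0, 0.0, 1.0]] -0.03674924613391825 [[-0.014, -1.0, -0.013, -113.461], [0.997, -0.015, 0.075, -594.364], [-0.075, -0.012, 0.997, -1481.216], [0.0, 0.0, 0.0, 1.0]]
{'clock': 0.1, 'joints': array([ 1.48562779e+00,  3.85498299e-01,  6.74005585e-03, -4.58969774e-04,
       -1.19397495e+00, -2.58600825e-01]), 'joint_vel': array([ 7.38079685e-05, -3.37469782e-03,  1.15871977e-03,  2.45383589e-03,
       -1.16021552e-03, -4.28701187e-04]), 'joint_efforts': array([ 1.64051646e-03, -3.93318272e+01,  1.88929456e+01,  4.19794947e+00,
       -2.60926856e-03,  5.35961931e-06]), 'position': array([210.43241307, 587.88918592, 201.20742765]), 'ee_rot': array([ 9.85249195e-01, -1.71122879e-01, -1.28626986e-04,  9.83268594e-04]), 'contact_force': array([-0.33523061,  0.07388773, -0.36124905]), 'wrist_torque': array([0.00927722, 0.0425654 , 0.01392334]), 'grasp_force': 0.0, 'gripper_width': 85.252280898569}
{'camera_matrix': array([[279.58458595,   0.        , 255.76665377],
       [  0.        , 279.58458595, 194.78979123],
       [  0.        ,   0.        ,   1.        ]]), 'k1': -0.053626878075327455, 'T_tool_cam': array([[ 3.90817838e-04,  9.62724388e-01,  2.70484010e-01,
         7.00011030e+01],
       [ 9.99999880e-01, -2.95897757e-04, -3.91704498e-04,
         6.66491052e-02],
       [-2.97067861e-04,  2.70484130e-01, -9.62724388e-01,
        -1.71877428e+02],
       [ 0.00000000e+00,  0.00000000e+00,  0.00000000e+00,
         1.00000000e+00]])}
```

View pics/scene0.png

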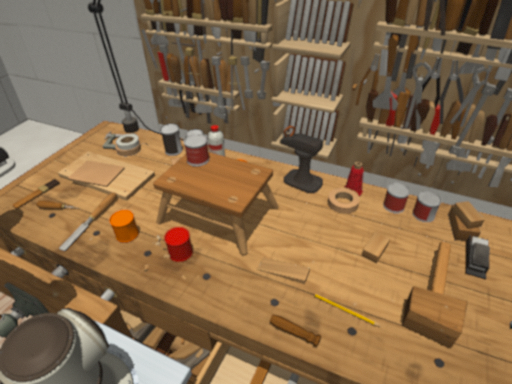

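View pics/top0.png

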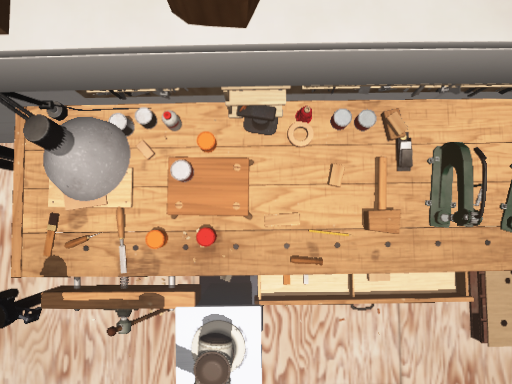

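Candidates: the wedge is at top (282,219) / scene (285,270), pale and pointing at the near-right leg. The pencil (330,232), chisel handle (306,261) and block (336,174) are not it. The tin is the grey-lidded one on the seat at top (181,170). The red one (206,236) and the orange ones (156,239), (206,141) are look-alikes. I'll check this in a close crop.

```bash
python3 - <<'E'
import cv2, numpy as np
t=cv2.imread("pics/top0.png")[145:245,155:315]; s=cv2.imread("pics/scene0.png")[150:290,150:320]
t=cv2.resize(t,None,fx=5,fy=5,interpolation=cv2.INTER_CUBIC); cv2.imwrite("pics/c_top.png",t)
s=cv2.resize(s,None,fx=4,fy=4,interpolation=cv2.INTER_CUBIC); cv2.imwrite("pics/c_scene.png",s)
E
```

```text
(no output)
```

View pics/c_top.png

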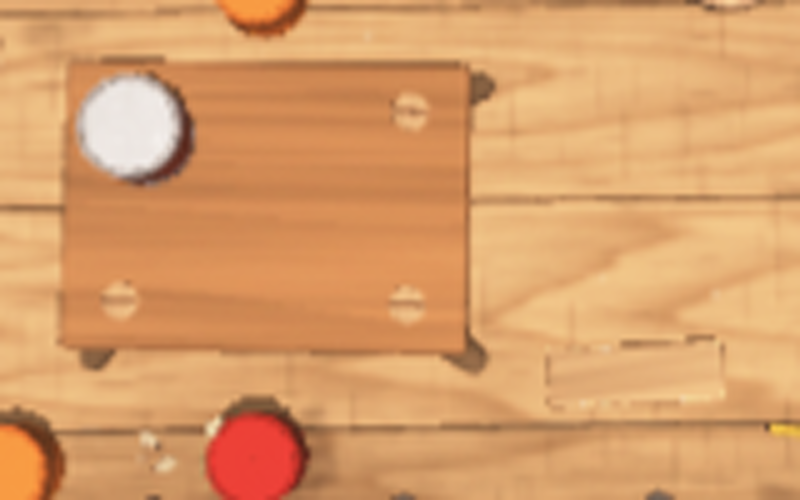

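View pics/c_scene.png

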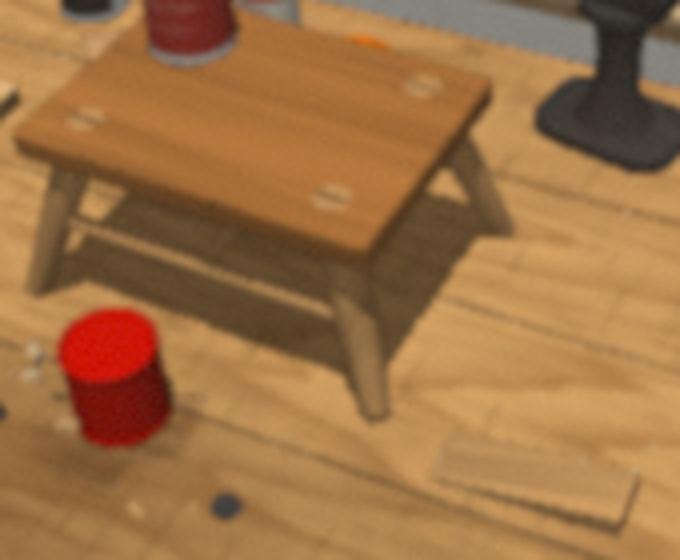

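The crops confirm the wedge, with its thin end towards the short foot: top crop corners (547,347), (549,407), (722,400), (722,341). Other top crop points: seat corners (67,62), (468,65), (466,352), (60,346), and short-leg tenon (407,304). In the scene crop the short foot is at (376,415) and the tenon at (333,196). The grey-lidded tin stands on the opposite corner.

```bash
cat > h.py <<'E'
import numpy as np, cv2
from bench import arm, optics
def ray(name,uv,z,T=None):
    """world point at height z seen at pixel uv; T = camera->world for the wrist"""
    c=optics.camera_info(name); K=np.array(c["camera_matrix"])
    d=np.array([c["k1"],0,0,0,0.])
    p=cv2.undistortPoints(np.array([[uv]],float),K,d)[0,0]
    M=np.linalg.inv(c["view"]) if T is None else T
    v=M[:3,:3]@[p[0],-p[1],-1]; o=M[:3,3]
    return o+v*(z-o[2])/v[2]
E
python3 - <<'E'
from h import *
T=lambda u,v,z:np.round(ray("top",((u+.5)/5-.5+155,(v+.5)/5-.5+145),z)[:2],1)
S=lambda u,v,z:np.round(ray("scene",((u+.5)/4-.5+150,(v+.5)/4-.5+150),z)[:2],1)
for n,p in dict(fl=(67,62),fr=(468,65),nr=(466,352),nl=(60,346),t_fr=(410,111),t_nr=(407,304),t_nl=(120,300)).items(): print("top",n,T(*p,150))
print("top foot",T(475,360,7))
for p in [(547,347,2),(549,407,2),(722,400,18),(722,341,18)]: print("top wedge",T(*p))
print("tin",T(132,127,220))
for n,p in dict(t_nr=(333,196),t_nl=(86,119),t_fr=(422,86),cnr=(363,252),).items(): print("sc",n,S(*p,150))
print("sc foot",S(376,412,7))
for p in [(440,440,2),(435,478,2),(620,520,18),(638,470,18)]: print("sc wedge",S(*p))
print("red",T(258,460,70))
E
```

```text
top fl [690.5 153.1]
top fr [ 683.8 -123.6]
top nr [ 487.1 -119.4]
top nl [495.  157.8]
top t_fr [652.6 -83.3]
top t_nr [520.3 -79.7]
top t_nl [525.8 116.5]
top foot [ 481.8 -123.9]
top wedge [ 490.8 -178.2]
top wedge [ 445.7 -179. ]
top wedge [ 449.4 -307.2]
top wedge [ 493.2 -308.2]
tin [636.2  95.4]
sc t_nr [519.5 -80.2]
sc t_nl [523.6 115.5]
sc t_fr [650.6 -83. ]
sc cnr [ 479.8 -121.7]
sc foot [ 475.5 -126.4]
sc wedge [ 474.6 -174.4]
sc wedge [ 444.2 -184.4]
sc wedge [ 449.3 -308.6]
sc wedge [ 491.1 -306.4]
red [412.2  32.3]
```

Plan: push with two nearly closed fingertips side by side (jaw 10, about 39 mm spread) on the butt, tool x pointing to world −y. Stool yaw is about −1.5°, short foot near (480,−125), butt (471,−308).

Emit:
step_arm([
  {"dr":[0,0,1.12],"slide":[40,42,-20],"jaw":10},
  {"dr":[0,0,2.24],"slide":[81,85,-40],"jaw":10},
  {"dr":[0,0,3.36],"slide":[121,127,-55],"jaw":10},
  {"dr":[0,0,4.48],"slide":[162,170,-70],"jaw":10},
  {"dr":[0,0,5.6],"slide":[202,212,-80],"jaw":10},
  {"dr":[0,0,6.72],"slide":[242,254,-88],"jaw":10},
  {"dr":[0,0,7.84],"slide":[283,297,-88],"jaw":10},
  {"dr":[0,0,8.95],"slide":[323,339,-88],"jaw":10},
])

```text
clock: 1.1
position: [400.6, 158.5, 290.3]
ee_rot: [-0.697, 0.717, 0.0, 0.0]
contact_force: [1.1, 0.9, -0.4]
gripper_width: 9.6
grasp_force: 0.0
```

Emit:
step_arm([
  {"dr":[0,0,0],"slide":[60,-10,0],"jaw":10},
  {"dr":[0,0,0],"slide":[120,-19,0],"jaw":10},
  {"dr":[0,0,0],"slide":[180,-28,0],"jaw":10},
  {"dr":[0,0,0],"slide":[240,-37,0],"jaw":10},
  {"dr":[0,0,0],"slide":[300,-46,0],"jaw":10},
  {"dr":[0,0,0],"slide":[360,-55,10],"jaw":10},
  {"dr":[0,0,0],"slide":[420,-64,30],"jaw":10},
  {"dr":[0,0,0],"slide":[478,-73,50],"jaw":10},
])

```text
clock: 2.1
position: [462.3, -320.3, 239.7]
ee_rot: [-0.699, 0.715, 0.0, 0.0]
contact_force: [0.4, 0.9, 0.1]
gripper_width: 9.8
grasp_force: 0.0
```

```bash
python3 - <<'E'
from h import *
s=arm.read_state(); print(s["position"],s["ee_rot"],s["contact_force"])
im=optics.get_image("wrist"); cv2.imwrite("pics/w1.png",im)
np.save("w1.npy",np.r_[s["position"],s["ee_rot"]])
E
```

```text
[ 462.32261501 -320.3119958   239.68839896] [-6.98943510e-01  7.15176871e-01  4.01404177e-05  1.07074115e-04] [0.38702811 0.88929196 0.12217471]
```

View pics/w1.png

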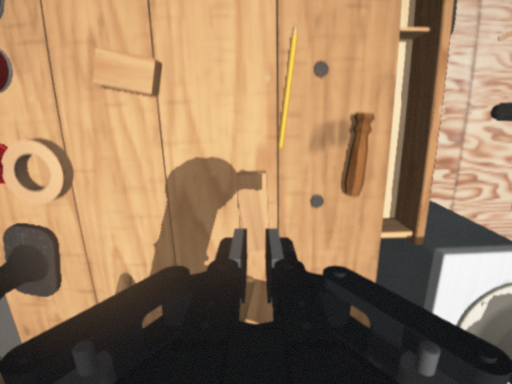

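The wedge lies under the fingers, with its butt edge near row 172 (columns about 237 to 267). The pencil (288,90), block (127,70) and chisel handle (357,155) are clear of the path.

```bash
python3 - <<'E'
from h import *
from scipy.spatial.transform import Rotation as R
s=np.load("w1.npy"); M=np.eye(4); M[:3,:3]=R.from_quat(s[3:]).as_matrix(); M[:3,3]=s[:3]
T=M@optics.camera_info("wrist")["T_tool_cam"]
for uv,z in [((237,172),18),((266,171),18),((288,145),4),((267,230),10)]: print(uv,ray("wrist",uv,z,T).round(1))
im=cv2.imread("pics/w1.png")[150:250,200:310]
cv2.imwrite("pics/w1c.png",cv2.resize(im,None,fx=5,fy=5,interpolation=cv2.INTER_CUBIC))
E
```

```text
(237, 172) [ 490.5 -313.5   18. ]
(266, 171) [ 449.1 -314.    18. ]
(288, 145) [ 416.3 -348.7    4. ]
(267, 230) [ 448.4 -219.8   10. ]
```

View pics/w1c.png

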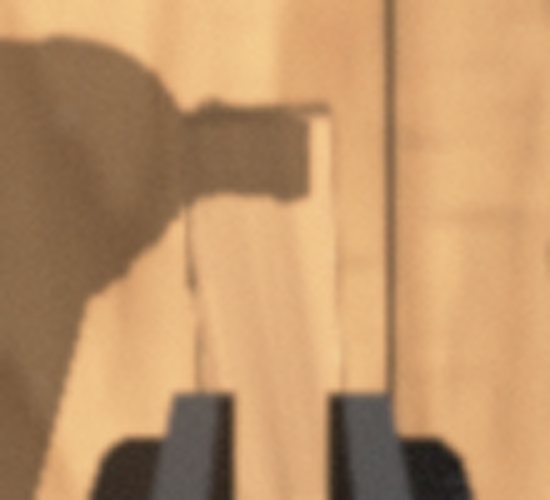

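Emit:
step_arm([
  {"dr":[0,0,0],"slide":[30,-10,20],"jaw":10},
  {"dr":[0,0,0],"slide":[30,-10,70],"jaw":10},
  {"dr":[0,0,0],"slide":[30,-10,120],"jaw":10},
  {"dr":[0,0,0],"slide":[30,-10,165],"jaw":10},
  {"dr":[0,0,0],"slide":[30,-10,200],"jaw":10},
  {"dr":[0,0,0],"slide":[30,-10,222],"jaw":10},
  {"dr":[0,0,0],"slide":[30,-10,230],"jaw":10},
  {"dr":[0,0,0],"slide":[30,-10,232],"jaw":10},
])

```text
clock: 3.15
position: [471.9, -348.6, 8.4]
ee_rot: [-0.699, 0.715, 0.0, -0.0]
contact_force: [-0.5, 0.0, -0.1]
gripper_width: 9.9
grasp_force: 0.0
```

Emit:
step_arm([
  {"dr":[0,0,0],"slide":[-8,0,1],"jaw":10},
  {"dr":[0,0,0],"slide":[-15,0,1],"jaw":10},
  {"dr":[0,0,0],"slide":[-20,0,1],"jaw":10},
  {"dr":[0,0,0],"slide":[-24,0,1],"jaw":10},
  {"dr":[0,0,0],"slide":[-27,0,1],"jaw":10},
  {"dr":[0,0,0],"slide":[-30,0,1],"jaw":10},
  {"dr":[0,0,0],"slide":[-33,0,1],"jaw":10},
  {"dr":[0,0,0],"slide":[-36,0,1],"jaw":10},
])

```text
clock: 4.15
position: [472.6, -312.4, 7.5]
ee_rot: [-0.699, 0.715, 0.0, -0.0]
contact_force: [-0.3, -0.4, -0.3]
gripper_width: 9.7
grasp_force: 0.0
```

```bash
python3 - <<'E'
from h import *
a=optics.get_image("scene")[200:310,215:345]; b=optics.get_image("wrist")[150:384,150:362]
a=cv2.resize(a,(532,450),interpolation=cv2.INTER_CUBIC); b=cv2.resize(b,(265,293))
o=np.zeros((450,800,3),np.uint8); o[:,:532]=a; o[:293,535:]=b; cv2.imwrite("pics/p2.png",o)
E
```

```text
(no output)
```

View pics/p2.png

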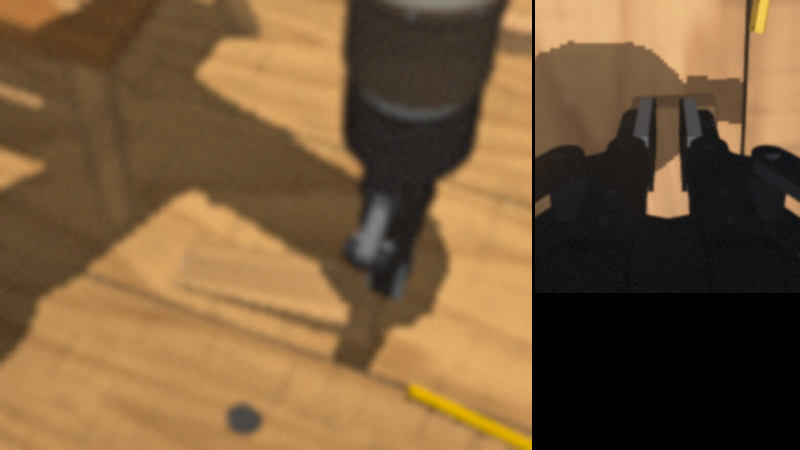

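```bash
python3 - <<'E'
from h import *
from scipy.spatial.transform import Rotation as R
s=arm.read_state(); print(s["position"],s["contact_force"],s["wrist_torque"])
M=np.eye(4); M[:3,:3]=R.from_quat(s["ee_rot"]).as_matrix(); M[:3,3]=s["position"]
T=M@optics.camera_info("wrist")["T_tool_cam"]
print(T[:3,3])
for uv in [(228,226),(296,226),(228,234),(240,228),(280,228)]:
  for z in (0,7.5,18): print(uv,z,ray("wrist",uv,z,T).round(1))
im=optics.get_image("wrist")[200:300,190:330]
cv2.imwrite("pics/p3.png",cv2.resize(im,None,fx=5,fy=5,interpolation=cv2.INTER_CUBIC))
E
```

```text
[ 472.59487757 -312.29525671    7.46770999] [-0.5379626  -0.11027274 -0.3695265 ] [ 0.00135896 -0.00415721  0.03461988]
[ 472.71287672 -381.19981378  179.33967995]
(228, 226) 0 [ 493.2 -309.1    0. ]
(228, 226) 7.5 [ 492.3 -312.1    7.5]
(228, 226) 18 [ 491.1 -316.4   18. ]
(296, 226) 0 [ 446.4 -308.     0. ]
(296, 226) 7.5 [ 447.5 -311.1    7.5]
(296, 226) 18 [ 449.  -315.4   18. ]
(228, 234) 0 [ 493.5 -303.2    0. ]
(228, 234) 7.5 [ 492.6 -306.4    7.5]
(228, 234) 18 [ 491.4 -311.    18. ]
(240, 228) 0 [ 485.  -307.5    0. ]
(240, 228) 7.5 [ 484.5 -310.5    7.5]
(240, 228) 18 [ 483.8 -314.9   18. ]
(280, 228) 0 [ 457.4 -306.8    0. ]
(280, 228) 7.5 [ 458.  -309.9    7.5]
(280, 228) 18 [ 458.9 -314.3   18. ]
```

View pics/p3.png

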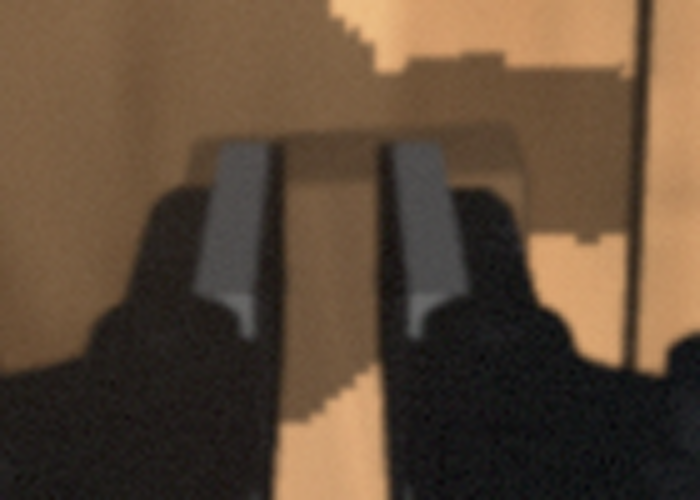

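The wrist crop shows the butt end face between rows 130 and 178, with the fingertips ending at row 143. I'll check the tip height against the scene camera.

```bash
python3 - <<'E'
from h import *
c=optics.camera_info("scene")
V=np.array(c["view"])
def proj(p):
    q=V@np.r_[p,1]; a=np.array([[q[0]/-q[2],-q[1]/-q[2],1.]])
    return cv2.projectPoints(a,np.zeros(3),np.zeros(3),np.array(c["camera_matrix"]),np.array([c["k1"],0,0,0.]))[0][0,0]
W,H=800,600; x0,y0,f=265,225,10
im=optics.get_image("scene")[y0:y0+60,x0:x0+80]
o=cv2.resize(im,(W,H),interpolation=cv2.INTER_CUBIC)
for dx in (-20,20):
  for dy in (-11,0,11):
    for z,col in ((7.5,(255,0,0)),(20,(0,255,0))):
      p=proj([472.6+dx,-312.3+dy,z]); q=(((p-[x0,y0])+.5)*f-.5).astype(int); cv2.circle(o,tuple(map(int,q)),4,col,-1)
cv2.imwrite("pics/p4.png",o)
E
```

```text
(no output)
```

View pics/p4.png

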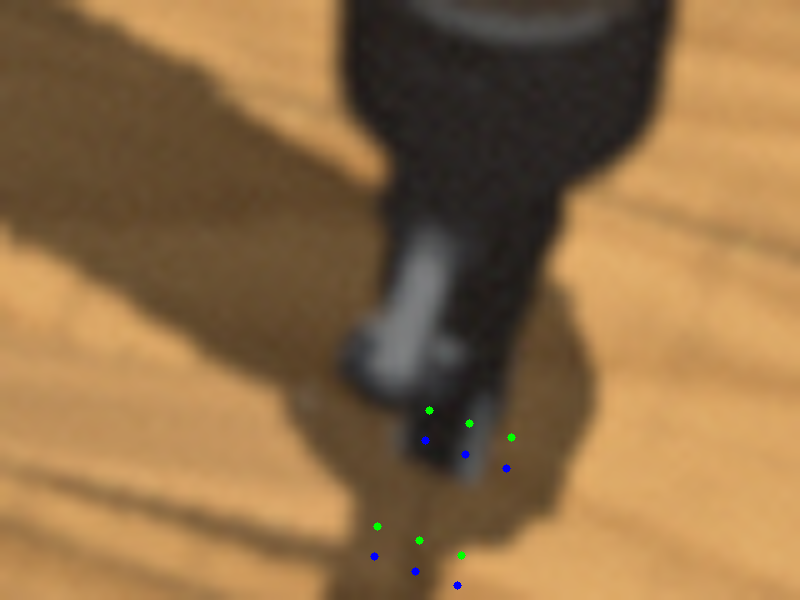

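Both cameras put the finger ends about 30 mm behind the stated TCP at this opening, and the wedge has not moved. I'll back off and feel for the bench.

Emit:
step_arm([
  {"dr":[0,0,0],"slide":[25,0,0],"jaw":10},
  {"dr":[0,0,0],"slide":[40,0,0],"jaw":10},
  {"dr":[0,0,0],"slide":[40,0,2],"jaw":10},
  {"dr":[0,0,0],"slide":[40,0,4],"jaw":10},
  {"dr":[0,0,0],"slide":[40,0,5],"jaw":10},
  {"dr":[0,0,0],"slide":[40,0,6],"jaw":10},
  {"dr":[0,0,0],"slide":[40,0,7],"jaw":10},
  {"dr":[0,0,0],"slide":[40,0,8],"jaw":10},
])

```text
clock: 5.35
position: [471.8, -352.4, -0.5]
ee_rot: [-0.699, 0.715, -0.0, 0.0]
contact_force: [-1.1, 0.3, 0.9]
gripper_width: 9.9
grasp_force: 0.0
```

Emit:
step_arm([
  {"dr":[0,0,0],"slide":[0,0,1],"jaw":10},
  {"dr":[0,0,0],"slide":[0,0,2],"jaw":10},
  {"dr":[0,0,0],"slide":[0,0,3],"jaw":10},
  {"dr":[0,0,0],"slide":[0,0,4],"jaw":10},
  {"dr":[0,0,0],"slide":[0,0,5],"jaw":10},
  {"dr":[0,0,0],"slide":[0,0,6],"jaw":10},
  {"dr":[0,0,0],"slide":[0,0,7],"jaw":10},
  {"dr":[0,0,0],"slide":[0,0,8],"jaw":10},
])

```text
clock: 6.35
position: [471.7, -352.5, -8.6]
ee_rot: [-0.699, 0.715, 0.0, -0.0]
contact_force: [0.8, -0.3, -0.1]
gripper_width: 10.2
grasp_force: 0.0
```

Emit:
step_arm([
  {"dr":[0,0,0],"slide":[0,0,3],"jaw":10},
  {"dr":[0,0,0],"slide":[0,0,6],"jaw":10},
  {"dr":[0,0,0],"slide":[0,0,8],"jaw":10},
  {"dr":[0,0,0],"slide":[0,0,10],"jaw":10},
  {"dr":[0,0,0],"slide":[0,0,11],"jaw":10},
  {"dr":[0,0,0],"slide":[0,0,12],"jaw":10},
  {"dr":[0,0,0],"slide":[0,0,13],"jaw":10},
  {"dr":[0,0,0],"slide":[0,0,14],"jaw":10},
])

```text
clock: 7.35
position: [471.8, -352.5, -22.5]
ee_rot: [-0.699, 0.715, -0.0, 0.0]
contact_force: [-0.6, -1.0, -0.3]
gripper_width: 9.9
grasp_force: 0.0
```

```bash
python3 - <<'E'
from h import *
a=optics.get_image("scene")[200:310,255:385]
b=optics.get_image("wrist")[150:300,160:360]
o=np.zeros((450,800,3),np.uint8); o[:,:420]=cv2.resize(a,(532,450),interpolation=cv2.INTER_CUBIC)[:,:420]
o[:285,420:]=cv2.resize(b,(380,285),interpolation=cv2.INTER_CUBIC); cv2.imwrite("pics/p5.png",o)
s=arm.read_state();print(s["contact_force"],s["position"],s["joints"])
E
```

```text
[-0.9953542   0.35206274  0.33669919] [ 471.65431945 -352.47360664  -22.63070887] [-3.66943170e-01  5.72088725e-01 -3.31633895e-01 -1.78856594e-05
 -6.67323419e-01  3.44315348e-01]
```

View pics/p5.png

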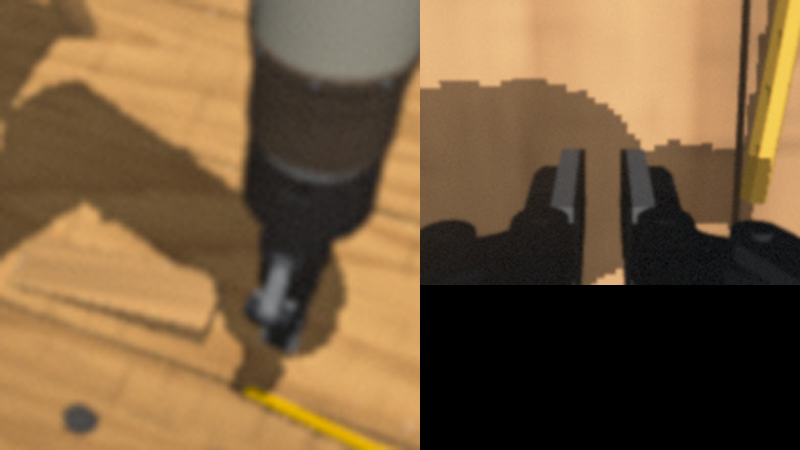

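The finger ends still stand clear of the bench here, with the wedge, pencil and stool untouched. I'm descending slowly until I feel contact.

Emit:
step_arm([
  {"dr":[0,0,0],"slide":[0,0,0.6],"jaw":10},
  {"dr":[0,0,0],"slide":[0,0,1.2],"jaw":10},
  {"dr":[0,0,0],"slide":[0,0,1.8],"jaw":10},
  {"dr":[0,0,0],"slide":[0,0,2.4],"jaw":10},
  {"dr":[0,0,0],"slide":[0,0,3],"jaw":10},
  {"dr":[0,0,0],"slide":[0,0,3.6],"jaw":10},
  {"dr":[0,0,0],"slide":[0,0,4.2],"jaw":10},
  {"dr":[0,0,0],"slide":[0,0,4.8],"jaw":10},
])

```text
clock: 8.45
position: [471.7, -352.5, -27.3]
ee_rot: [-0.699, 0.715, 0.0, -0.0]
contact_force: [0.0, -0.2, -1.1]
gripper_width: 10.0
grasp_force: 0.0
```

Emit:
step_arm([
  {"dr":[0,0,0],"slide":[0,0,0.5],"jaw":10},
  {"dr":[0,0,0],"slide":[0,0,1],"jaw":10},
  {"dr":[0,0,0],"slide":[0,0,1.5],"jaw":10},
  {"dr":[0,0,0],"slide":[0,0,2],"jaw":10},
  {"dr":[0,0,0],"slide":[0,0,2.4],"jaw":10},
  {"dr":[0,0,0],"slide":[0,0,2.7],"jaw":10},
  {"dr":[0,0,0],"slide":[0,0,3],"jaw":10},
  {"dr":[0,0,0],"slide":[0,0,3.2],"jaw":10},
])

```text
clock: 9.45
position: [471.8, -352.6, -28.7]
ee_rot: [-0.699, 0.715, -0.0, -0.0]
contact_force: [-2.8, 2.8, 11.7]
gripper_width: 9.8
grasp_force: 5.9
```

Contact: the finger ends really stand 28.7 mm behind the reported TCP, and stiffness is about 6 N/mm. I'm raising 7 mm (tips at about 5 mm) and approaching the butt.

Emit:
step_arm([
  {"dr":[0,0,0],"slide":[0,0,-5],"jaw":10},
  {"dr":[0,0,0],"slide":[-6,0,-7],"jaw":10},
  {"dr":[0,0,0],"slide":[-13,0,-7],"jaw":10},
  {"dr":[0,0,0],"slide":[-20,0,-7],"jaw":10},
  {"dr":[0,0,0],"slide":[-26,0,-7],"jaw":10},
  {"dr":[0,0,0],"slide":[-31,0,-7],"jaw":10},
  {"dr":[0,0,0],"slide":[-36,0,-7],"jaw":10},
  {"dr":[0,0,0],"slide":[-40,0,-7],"jaw":10},
])

```text
clock: 10.45
position: [472.6, -312.2, -23.5]
ee_rot: [-0.699, 0.715, 0.0, -0.0]
contact_force: [-0.9, 0.1, -0.2]
gripper_width: 10.1
grasp_force: 0.1
```

```bash
python3 - <<'E'
from h import *
F=[]
for i in range(5):
    im=optics.get_image("wrist"); s=arm.read_state(); F.append(s["contact_force"])
print(np.mean(F,0).round(2),s["position"].round(2))
cv2.imwrite("pics/w6.png",im); 
t=optics.get_image("top"); cv2.imwrite("pics/t6.png",t)
# compare end-face columns: brightness profile down the gap between the fingers
g=cv2.cvtColor(im,cv2.COLOR_BGR2GRAY); g0=cv2.cvtColor(cv2.imread("pics/w1.png"),cv2.COLOR_BGR2GRAY)
print("gap col rows 205-260",g[205:262:2,252:260].mean(1).round().astype(int))
# thin end search in top & scene: dump rows along wedge
t0=cv2.imread("pics/top0.png"); d=cv2.absdiff(t,t0).max(2)
print(d[208:232:2,255:275].tolist())
E
```

```text
[-0.33 -0.24 -0.13] [ 472.7  -312.63  -23.46]
gap col rows 205-260 [141 110 103 102 103 103 104 103 102 103 101 101 100 100  98  99  98  99
  98  98  98  97  96  97  97  97  96  89  67]
[[62, 65, 64, 63, 62, 63, 62, 60, 61, 62, 62, 63, 63, 62, 61, 76, 74, 110, 114, 105], [60, 60, 62, 61, 61, 63, 63, 63, 65, 65, 66, 68, 71, 68, 63, 81, 40, 100, 106, 74], [60, 59, 56, 53, 51, 50, 50, 53, 55, 57, 62, 68, 72, 72, 74, 92, 48, 88, 45, 105], [66, 62, 60, 59, 59, 59, 60, 59, 59, 63, 62, 65, 71, 65, 72, 82, 60, 79, 78, 115], [55, 54, 57, 58, 57, 58, 58, 60, 61, 40, 56, 62, 67, 78, 89, 83, 71, 51, 111, 123], [62, 60, 58, 59, 59, 60, 63, 66, 68, 41, 65, 75, 78, 89, 100, 44, 67, 119, 128, 123], [62, 60, 59, 60, 58, 61, 64, 65, 68, 40, 54, 63, 68, 80, 79, 86, 119, 124, 124, 84], [60, 59, 60, 61, 62, 63, 66, 67, 70, 62, 65, 72, 79, 90, 41, 26, 65, 72, 99, 35], [58, 60, 64, 64, 64, 67, 68, 69, 72, 56, 65, 72, 85, 82, 5, 7, 6, 6, 6, 6], [47, 44, 52, 59, 63, 69, 71, 75, 77, 72, 59, 61, 79, 55, 21, 6, 15, 21, 24, 9], [43, 45, 46, 42, 46, 50, 60, 65, 69, 73, 78, 85, 99, 42, 6, 2, 2, 2, 3, 3], [64, 61, 62, 59, 58, 58, 57, 53, 51, 47, 43, 32, 35, 9, 4, 4, 5, 4, 3, 3]]
```

The wedge is now in contact, with its face near y=-301. Next I push and steer it: turn 2.8° and shift +7 mm in x over about 80 mm.

Emit:
step_arm([
  {"dr":[0,0,0.02],"slide":[-6,-0.4,0],"jaw":10},
  {"dr":[0,0,0.06],"slide":[-12,-0.8,0],"jaw":10},
  {"dr":[0,0,0.09],"slide":[-18,-1.2,0],"jaw":10},
  {"dr":[0,0,0.12],"slide":[-24,-1.6,0],"jaw":10},
  {"dr":[0,0,0.16],"slide":[-30,-2,0],"jaw":10},
  {"dr":[0,0,0.2],"slide":[-36,-2.4,0],"jaw":10},
  {"dr":[0,0,0.24],"slide":[-42,-2.8,0],"jaw":10},
  {"dr":[0,0,0.28],"slide":[-47,-3.1,0],"jaw":10},
])

```text
clock: 11.75
position: [476.8, -265.2, -23.5]
ee_rot: [-0.685, 0.729, 0.0, -0.0]
contact_force: [-0.4, -0.7, 0.2]
gripper_width: 10.0
grasp_force: 0.2
```

```bash
python3 - <<'E'
from h import *
F=[]
for i in range(4):
    im=optics.get_image("scene"); s=arm.read_state(); F.append(s["contact_force"])
print(np.mean(F,0).round(2),s["position"].round(2),s["ee_rot"].round(4))
cv2.imwrite("pics/s7.png",im); s0=cv2.imread("pics/scene0.png")
c=optics.camera_info("scene"); V=np.array(c["view"])
def proj(p):
    q=V@np.r_[p,1]; a=np.array([[q[0]/-q[2],-q[1]/-q[2],1.]])
    return cv2.projectPoints(a,np.zeros(3),np.zeros(3),np.array(c["camera_matrix"]),np.array([c["k1"],0,0,0.]))[0][0,0]
# rectify to the bench plane: x 430..520, y -270..-90, 0.5 mm/px  (u = y, v = x)
src=np.float32([proj([x,y,0]) for x,y in [(430,-300),(530,-300),(530,-90),(430,-90)]])
dst=np.float32([(0,100),(0,0),(210,0),(210,100)])*3
H=cv2.getPerspectiveTransform(src,dst)
for n,i in (("r0",s0),("r7",im)): cv2.imwrite(f"pics/{n}.png",cv2.warpPerspective(i,H,(630,300)))
g=cv2.cvtColor(cv2.imread("pics/r7.png"),cv2.COLOR_BGR2GRAY)
np.set_printoptions(linewidth=250)
print("cols y -200..-90 step2; rows x 520..440 step 4")
for x in range(520,436,-4): print(x,g[3*(530-x),3*100:3*210:6])
E
```

```text
[-0.32  0.32 -0.09] [ 476.85 -265.53  -23.5 ] [-0.685   0.7285 -0.      0.    ]
cols y -200..-90 step2; rows x 520..440 step 4
520 [ 83  85  84  83  85  86  87  87  86  86  87  87  86  84  84  84  83  83  83  81  80  79  77  78  79  76  76  75  74  74  75  76  77  77  76  76  76  79  81  81  81  80  81  84  90  98 107 115 122 128 130 131 131 130 126]
516 [ 82  81  81  83  84  86  86  85  84  84  84  86  84  84  84  85  85  84  85  84  82  81  80  79  79  78  77  75  74  75  74  75  74  72  71  71  73  75  77  80  82  82  84  89  99 108 116 122 128 130 132 133 131 127 121]
512 [ 78  76  79  80  81  83  84  82  82  82  83  84  84  85  86  86  86  86  86  82  83  84  83  83  82  84  84  82  82  82  80  77  73  70  70  72  75  79  84  89  91  90  91 100 111 119 126 130 131 132 132 128 124 120 111]
508 [ 83  81  83  88  90  90  91  91  90  90  91  95  98 100 101  99  97  94  94  92  92  92  94  98 103 107 109 111 111 110 104  97  90  85  87  88  95 102 110 113 112 107 109 115 121 126 130 130 130 130 127 123 117 109  98]
504 [106 109 116 120 121 120 120 120 119 120 124 127 130 134 134 130 
[... 3072 characters left out ...]
0 143 129 108  90  78]
448 [166 166 166 166 166 166 167 167 168 170 169 169 170 171 173 171 170 170 172 169 168 166 164 163 162 157 155 151 148 146 146 145 143 142 142 144 144 142 144 147 147 148 148 148 150 152 153 155 156 155 149 137 118  97  82]
444 [167 166 168 169 169 169 170 170 171 171 172 174 173 174 175 174 173 173 169 167 167 163 160 157 153 149 147 145 143 142 142 143 143 144 145 146 149 149 149 149 151 153 152 153 154 154 155 156 157 157 153 144 126 105  87]
440 [165 167 169 167 168 168 168 168 169 170 170 170 171 170 169 168 169 165 161 158 155 153 150 147 143 141 141 142 142 142 143 144 146 147 149 150 150 151 152 153 154 154 156 156 157 157 158 158 159 159 157 149 135 117  96]
```

Scene rectification puts the wedge axis near x=476 at about 90°, against the foot at x≈475 in the same camera, so it is well lined up. I over-turned the tool slightly, so I'll turn back and push straight on.

Emit:
step_arm([
  {"dr":[0,0,-0.12],"slide":[-2,0,0],"jaw":10},
  {"dr":[0,0,-0.24],"slide":[-4,0.2,0],"jaw":10},
  {"dr":[0,0,-0.34],"slide":[-7,0.3,0],"jaw":10},
  {"dr":[0,0,-0.34],"slide":[-10,0.4,0],"jaw":10},
  {"dr":[0,0,-0.34],"slide":[-13,0.5,0],"jaw":10},
  {"dr":[0,0,-0.34],"slide":[-16,0.6,0],"jaw":10},
  {"dr":[0,0,-0.34],"slide":[-19,0.7,0],"jaw":10},
  {"dr":[0,0,-0.34],"slide":[-22,0.8,0],"jaw":10},
])

```text
clock: 12.95
position: [477.4, -243.4, -23.5]
ee_rot: [-0.702, 0.712, -0.0, -0.0]
contact_force: [0.2, 0.1, -0.5]
gripper_width: 10.2
grasp_force: 0.1
```

```bash
cat > f.py <<'E'
from h import *
F=[];W=[]
for i in range(6):
    im=optics.get_image("scene"); s=arm.read_state(); F.append(s["contact_force"]); W.append(s["wrist_torque"])
print(np.mean(F,0).round(2),np.mean(W,0).round(3),s["position"].round(2),s["ee_rot"].round(4),s["clock"])
cv2.imwrite("pics/now.png",im)
E
python3 f.py
```

```text
[0.15 0.3  0.34] [0.008 0.    0.015] [ 477.41 -243.64  -23.5 ] [-0.702   0.7121 -0.      0.    ] 13.25
```

Emit:
step_arm([
  {"dr":[0,0,0],"slide":[-1,0,0],"jaw":10},
  {"dr":[0,0,0],"slide":[-2,0,0],"jaw":10},
  {"dr":[0,0,0],"slide":[-3,0,0],"jaw":10},
  {"dr":[0,0,0],"slide":[-4,0,0],"jaw":10},
  {"dr":[0,0,0],"slide":[-5,0,0],"jaw":10},
  {"dr":[0,0,0],"slide":[-6,0,0],"jaw":10},
  {"dr":[0,0,0],"slide":[-7,0,0],"jaw":10},
  {"dr":[0,0,0],"slide":[-8,0,0],"jaw":10},
])

```text
clock: 14.25
position: [477.5, -235.5, -23.5]
ee_rot: [-0.702, 0.712, 0.0, -0.0]
contact_force: [0.6, -0.9, -1.0]
gripper_width: 10.1
grasp_force: 0.1
```

```bash
python3 f.py
```

```text
[ 0.13 -0.04 -0.05] [0.004 0.006 0.005] [ 477.51 -235.6   -23.48] [-0.702   0.7122 -0.      0.    ] 14.55
```

Emit:
step_arm([
  {"dr":[0,0,0],"slide":[-0.6,0,0],"jaw":10},
  {"dr":[0,0,0],"slide":[-1.2,0,0],"jaw":10},
  {"dr":[0,0,0],"slide":[-1.8,0,0],"jaw":10},
  {"dr":[0,0,0],"slide":[-2.4,0,0],"jaw":10},
  {"dr":[0,0,0],"slide":[-3,0,0],"jaw":10},
  {"dr":[0,0,0],"slide":[-3.5,0,0],"jaw":10},
  {"dr":[0,0,0],"slide":[-4,0,0],"jaw":10},
  {"dr":[0,0,0],"slide":[-4.5,0,0],"jaw":10},
])

```text
clock: 15.55
position: [477.6, -231.3, -23.5]
ee_rot: [-0.702, 0.712, -0.0, -0.0]
contact_force: [0.4, -2.8, -1.7]
gripper_width: 9.9
grasp_force: 1.4
```

```bash
python3 f.py
```

```text
[ 0.12 -2.25 -0.61] [-0.785  0.     0.013] [ 477.56 -231.28  -23.48] [-7.020e-01  7.122e-01 -1.000e-04 -0.000e+00] 15.85
```

Emit:
step_arm([
  {"dr":[0,0,0],"slide":[-0.2,0,0],"jaw":10},
  {"dr":[0,0,0],"slide":[-0.4,0,0],"jaw":10},
  {"dr":[0,0,0],"slide":[-0.6,0,0],"jaw":10},
  {"dr":[0,0,0],"slide":[-0.8,0,0],"jaw":10},
  {"dr":[0,0,0],"slide":[-0.9,0,0],"jaw":10},
  {"dr":[0,0,0],"slide":[-1,0,0],"jaw":10},
  {"dr":[0,0,0],"slide":[-1,0,0],"jaw":10},
  {"dr":[0,0,0],"slide":[-1,0,0],"jaw":10},
])

```text
clock: 16.85
position: [477.6, -230.4, -23.5]
ee_rot: [-0.702, 0.712, -0.0, -0.0]
contact_force: [-0.2, -5.4, -1.0]
gripper_width: 10.1
grasp_force: 2.8
```

```bash
python3 f.py
```

```text
[-0.48 -5.95 -1.31] [-1.661  0.038 -0.012] [ 477.56 -230.42  -23.48] [-7.020e-01  7.121e-01 -1.000e-04 -1.000e-04] 17.15
```

At about 5.9 N it is snug, exactly where predicted. I'm backing off and rising, then I'll check the stool hasn't moved.

Emit:
step_arm([
  {"dr":[0,0,0],"slide":[5,0,0],"jaw":10},
  {"dr":[0,0,0],"slide":[20,0,0],"jaw":10},
  {"dr":[0,0,0],"slide":[45,0,-5],"jaw":10},
  {"dr":[0,0,0],"slide":[60,0,-45],"jaw":0},
  {"dr":[0,0,0],"slide":[60,0,-95],"jaw":0},
  {"dr":[0,0,0],"slide":[60,0,-145],"jaw":0},
  {"dr":[0,0,0],"slide":[60,0,-190],"jaw":0},
  {"dr":[0,0,0],"slide":[60,0,-215],"jaw":0},
])

```text
clock: 18.15
position: [477.4, -290.9, 194.6]
ee_rot: [-0.702, 0.712, -0.002, 0.001]
contact_force: [-0.4, 0.4, -0.0]
gripper_width: -0.1
grasp_force: 0.0
```

```bash
python3 - <<'E'
from h import *
s=arm.read_state(); print(s["position"],s["ee_rot"],s["gripper_width"])
boxes={"scene":{"t_nr":(233,199),"t_nl":(171,180),"t_fr":(255,171),"cnr":(241,213),"foot":(243,252),"tin":(198,160)},
       "top":{"t_nr":(236,205),"t_fr":(237,167),"t_nl":(179,205),"tin":(181,170),"cnl":(167,214)}}
for n in boxes:
    a=cv2.imread(f"pics/{n}0.png"); b=optics.get_image(n); cv2.imwrite(f"pics/{n}8.png",b)
    for k,(u,v) in boxes[n].items():
        A=np.float32(cv2.cvtColor(a,6)[v-8:v+9,u-8:u+9]); B=np.float32(cv2.cvtColor(b,6)[v-14:v+15,u-14:u+15])
        m=cv2.matchTemplate(cv2.resize(B,None,fx=8,fy=8,interpolation=2),cv2.resize(A,None,fx=8,fy=8,interpolation=2),5)
        _,q,_,l=cv2.minMaxLoc(m); print(n,k,round(q,3),(np.array(l)-48)/8)
E
```

```text
[ 477.42704885 -290.92507653  194.57924917] [-0.70195102  0.71222192 -0.00184582  0.00113351] -0.10849272664125395
scene t_nr 0.294 [-6. -6.]
scene t_nl 0.987 [0.125 0.   ]
scene t_fr 0.43 [ 0.5  -0.75]
scene cnr 0.309 [-5.875 -6.   ]
scene foot 0.408 [-0.125 -0.375]
scene tin 0.998 [0. 0.]
top t_nr 0.355 [ 3.375 -5.875]
top t_fr 0.544 [-0.125 -0.5  ]
top t_nl 0.987 [0. 0.]
top tin 0.995 [0. 0.]
top cnl 0.999 [0. 0.]
```

The stool and tin are unmoved (unshaded patches shift 0 px). Now moving over the tenon at about (517,−83).

Emit:
step_arm([
  {"dr":[0,0,0],"slide":[-35,-6,0],"jaw":0},
  {"dr":[0,0,0],"slide":[-80,-14,0],"jaw":0},
  {"dr":[0,0,0],"slide":[-130,-24,0],"jaw":0},
  {"dr":[0,0,0],"slide":[-175,-31,0],"jaw":0},
  {"dr":[0,0,0],"slide":[-208,-37,10],"jaw":0},
  {"dr":[0,0,0],"slide":[-208,-37,30],"jaw":0},
  {"dr":[0,0,0],"slide":[-208,-37,45],"jaw":0},
  {"dr":[0,0,0],"slide":[-208,-37,55],"jaw":0},
])

```text
clock: 19.25
position: [516.0, -83.2, 135.0]
ee_rot: [-0.702, 0.712, 0.001, -0.001]
contact_force: [1.2, 0.1, -0.2]
gripper_width: -0.5
grasp_force: 0.0
```

```bash
python3 f.py; python3 - <<'E'
from h import *
from scipy.spatial.transform import Rotation as R
im=optics.get_image("top")  # confirm fingers over tenon via scene: closed fingertip pixel expected
s=arm.read_state(); c=optics.camera_info("scene"); V=np.array(c["view"])
for z in (s["position"][2]+28.7,150):
    q=V@np.r_[s["position"][:2],z,1]; x,y=q[0]/-q[2],q[1]/q[2]; r=1+c["k1"]*(x*x+y*y)
    print(z,361.3*x*r+255.8,361.3*y*r+194.2)
g=cv2.cvtColor(cv2.imread("pics/now.png"),6); np.set_printoptions(linewidth=220)
print(g[180:216:2,218:250])
E
```

```text
[-0.45 -0.15  0.01] [-0.02   0.023  0.027] [517.17 -82.94 137.15] [-7.019e-01  7.123e-01 -5.000e-04  5.000e-04] 19.55
165.87625556997273 233.00084442067217 194.7057125741888
150 233.3600029263657 199.41773843771023
[[ 84  85  74  60  51  47  40  38  39  38  35  28  32  35  35  29  30  35  31  31  39  52  60  63  61  62  63  61  60  61  65  85]
 [ 50  50  47  36  35  35  33  28  30  34  30  31  30  31  31  31  31  36  45  50  55  61  64  63  63  65  62  64  65  60  62  64]
 [ 57  46  40  32  29  29  28  30  33  30  34  32  32  33  29  32  36  41  58  66  71  66  68  65  67  66  65  65  63  64  61  63]
 [ 66  67  62  58  50  47  42  40  36  33  32  33  31  36  37  40  57  63  60  65  69  66  65  65  66  66  67  69  69  66  64  68]
 [ 70  70  69  69  67  67  68  67  63  52  40  37  28  30  37  52  73  79  69  69  66  68  66  67  65  67  65  66  67  63  66  67]
 [ 69  70  69  67  71  66  68  70  66  59  43  35  32  33  32  49  73  80  69  68  72  71  67  67  66  71  66  66  65  67  66  64]
 [ 72  71  70  68  71  68  69  68  66  63  51  37  32  30  30  48  71  79  72  69  70  72  69  70  
[... 773 characters left out ...]
136 137 137 140 137 137 129 116  97  78  67]
 [ 86  91  92  87  78  69  68  68  69  69  66  68  76  95 114 127 132 132 129 129 129 128 130 130 130 129 121 103  85  70  63  68]
 [ 75  74  72  69  65  62  66  67  67  65  70  78 100 120 128 129 134 132 129 135 131 131 132 129 126 112  96  74  65  64  71  73]
 [ 69  72  70  65  68  64  64  66  66  63  65  69  78  89  98 104 111 117 122 126 129 132 130 123 109  87  68  66  67  76  79  80]
 [ 74  71  72  72  70  69  66  69  64  64  64  66  69  73  75  75  76  82  85  90  99 104 104  93  79  66  65  70  73  78  78  81]
 [ 73  72  77  74  75  77  76  75  72  72  70  68  72  70  70  72  73  72  73  71  73  73  76  71  65  69  73  81  80  83  83  82]]
```

The fingertips are above the tenon, at predicted pixel (233,195) against about (232,194) seen. Descending.

Emit:
step_arm([
  {"dr":[0,0,0],"slide":[0,0,4],"jaw":0},
  {"dr":[0,0,0],"slide":[0,0,7],"jaw":0},
  {"dr":[0,0,0],"slide":[0,0,9],"jaw":0},
  {"dr":[0,0,0],"slide":[0,0,11],"jaw":0},
  {"dr":[0,0,0],"slide":[0,0,12],"jaw":0},
  {"dr":[0,0,0],"slide":[0,0,13],"jaw":0},
  {"dr":[0,0,0],"slide":[0,0,13.5],"jaw":0},
  {"dr":[0,0,0],"slide":[0,0,14],"jaw":0},
])

```text
clock: 20.6
position: [516.7, -82.7, 122.5]
ee_rot: [-0.702, 0.712, -0.0, 0.0]
contact_force: [-0.6, 0.2, -0.2]
gripper_width: -0.1
grasp_force: 0.0
```

Emit:
step_arm([
  {"dr":[0,0,0],"slide":[0,0,0.5],"jaw":0},
  {"dr":[0,0,0],"slide":[0,0,0.9],"jaw":0},
  {"dr":[0,0,0],"slide":[0,0,1.2],"jaw":0},
  {"dr":[0,0,0],"slide":[0,0,1.5],"jaw":0},
  {"dr":[0,0,0],"slide":[0,0,1.8],"jaw":0},
  {"dr":[0,0,0],"slide":[0,0,2.1],"jaw":0},
  {"dr":[0,0,0],"slide":[0,0,2.3],"jaw":0},
  {"dr":[0,0,0],"slide":[0,0,2.5],"jaw":0},
])

```text
clock: 21.6
position: [516.7, -82.7, 121.0]
ee_rot: [-0.702, 0.712, -0.0, 0.0]
contact_force: [-4.3, 1.5, 7.6]
gripper_width: -0.2
grasp_force: 3.7
```

```bash
python3 f.py
```

```text
[-2.63  1.36  6.62] [0.332 0.795 0.022] [516.73 -82.68 120.98] [-7.022e-01  7.120e-01 -3.000e-04  1.000e-04] 21.9
```

Emit:
step_arm([
  {"dr":[0,0,0],"slide":[0,0.1,0.2],"jaw":0},
  {"dr":[0,0,0],"slide":[0,0.2,0.4],"jaw":0},
  {"dr":[0,0,0],"slide":[-0.1,0.4,0.6],"jaw":0},
  {"dr":[0,0,0],"slide":[-0.2,0.5,0.7],"jaw":0},
  {"dr":[0,0,0],"slide":[-0.2,0.5,0.7],"jaw":0},
  {"dr":[0,0,0],"slide":[-0.2,0.5,0.7],"jaw":0},
  {"dr":[0,0,0],"slide":[-0.2,0.5,0.7],"jaw":0},
  {"dr":[0,0,0],"slide":[-0.2,0.5,0.7],"jaw":0},
])

```text
clock: 22.9
position: [516.8, -82.7, 121.0]
ee_rot: [-0.702, 0.712, -0.001, 0.0]
contact_force: [-2.9, -0.2, 9.0]
gripper_width: -0.3
grasp_force: 4.4
```

```bash
python3 f.py; python3 - <<'E'
from h import *
boxes={"scene":{"t_nl":(171,180),"tin":(198,160),"cnl":(156,186)},"top":{"t_nl":(179,205),"tin":(181,170),"cnl":(167,214),"cfl":(168,157)}}
for n in boxes:
    a=cv2.imread(f"pics/{n}0.png"); b=optics.get_image(n)
    for k,(u,v) in boxes[n].items():
        A=np.float32(cv2.cvtColor(a,6)[v-8:v+9,u-8:u+9]); B=np.float32(cv2.cvtColor(b,6)[v-14:v+15,u-14:u+15])
        m=cv2.matchTemplate(cv2.resize(B,None,fx=8,fy=8,interpolation=2),cv2.resize(A,None,fx=8,fy=8,interpolation=2),5)
        _,q,_,l=cv2.minMaxLoc(m); print(n,k,round(q,3),(np.array(l)-48)/8)
E
```

```text
[-2.88  0.34  9.  ] [0.153 0.811 0.006] [516.77 -82.69 120.97] [-7.023e-01  7.119e-01 -9.000e-04  4.000e-04] 23.2
scene t_nl 0.532 [1.25 0.5 ]
scene tin 0.998 [0. 0.]
scene cnl 0.781 [ 0.25 -0.5 ]
top t_nl 0.37 [4.25 6.  ]
top tin 0.995 [0. 0.]
top cnl 0.409 [6. 6.]
top cfl 0.997 [0. 0.]
```

The seat holds steady under 9 N (no sinking), and neither the tin nor the far corner has moved. Handing in.

```bash
python3 -c "
from bench import arm
print(arm.job_done())"
```

```text
the job is handed in; nothing more can be done
None
```

I pushed the wedge in until it was snug under the short leg (about 6 N) and handed the job in while pressing with about 9 N over that leg; the seat did not sink under the press and the tin did not move.

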